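# Lock a twin grinder's spindle and unscrew its cap of unknown thread

### The arm

A 7-joint arm with a two-finger parallel gripper is mounted at the origin on a cart in front of the work surface, level with it; the furniture and walls round the work are solid. World frame = base frame: x ahead of the robot, y to its left, z up, the work surface at z = 0. Lengths are in m, angles in degrees, forces in N, time in s.
With the tool pointing down it reaches from about 0.4 to 0.85 m from the base axis. Payload 10.4 kg.
Tool frame: the origin (TCP) lies on the centre line of the jaws, within the pads' length; the fingertips stand ahead of it and the grasp point (between the pads) lies 6 mm ahead of it (tip_extent is the z of the fingertips in the tool frame, in m); z points along the fingers, x is the direction in which the jaws open and shut, and the axes are right-handed (so a half turn about z gives the same grasp; the last joint's range is limited). The gripper opens to 85 mm and grips with 20 to 120 N. Pads are 22 mm wide; open, the fingers measure 114 mm over their backs; the gripper's body (76 mm by 85 mm) begins 54 mm behind the grasp point. The pads swing forward as they close: fully open they stand 13 mm farther back than shut.
Start: joints at [-73.545, 19.034, -3.707, 83.658, 1.238, 77.344, -5.071], TCP at [0.191, 0.595, 0.256] pointing down, gripper open.
Joint ranges: [-148.97, 148.97], [-28.65, 121.19], [-84.17, 76.75], [9.2, 138.47], [-72.65, 252.65], [3.7, 117.97], [-149.18, 149.18]. Speed limits (degrees/s): [127.2, 127.2, 159.86, 159.86, 180, 180, 180].

### API

Orientations are given as [roll, pitch, yaw] about the fixed x, y, z axes, in that order (R = Rz(yaw) Ry(pitch) Rx(roll)).
In Python, from plant import state, read_camera, sign_off, tip_extent gives the robot as it stands.
- The arm moves only by the tool carry_out, never from a script. Its argument "plan" is one flat list of numbers, 5 for each row, row after row: the closure, from -1 (fully open) to 1 (shut), then the shift along the tool's x, y, z in m, then the turn about the tool's z in rad. A call has 1 to 10 rows; each row is the pose to reach, as a shift and turn from the pose commanded when the call began, along the tool's axes at that moment; what a row does not reach only later rows make up. A row lasts 1/10 s, in which the tool goes at most 50 mm and 8.59 degrees, less where a joint would pass 70% of its speed; a pose out of reach is approached as far as the arm can. A call with a gripper value outside its range is refused whole. The fingers move at their own pace and stop on an object; "grip_force" is the grip in N (left out, the last holds). Time passes only in rows, so rows that repeat a pose let the fingers close. It gives the time, the measured TCP pose, the force and the opening at its end, in the units of the state.
- state(): the state, without advancing time (a new reading comes with each control period).
- read_camera(name): name is "scene" or "top" or "wrist"; returns a dict with "pixels" (384x512x3 uint8, red, green, blue), "fx", "fy", "cx", "cy" (pixels), "rvec" (rotation vector, rad) and "tvec" (3), from world to camera coordinates, as OpenCV has them; the wrist camera has in their place "hand_eye" (4x4, takes a point from camera to tool coordinates, whose origin is the TCP and whose axes are the tool frame's). Camera axes: x right, y down, z forward; pixel columns grow to the right and rows downward; lengths in m; the calibration is good to about 2 mm. A picture is of the moment at which its call begins: read the wrist's pose just before it. There is no depth.
- sign_off(): hands the job in, once; it reports no verdict.
The state is a dict: "t": time; "qpos": joint angles; "joint_vel": joint speeds; "tau": joint torques, N m; "ee_pos": TCP position; "orientation": TCP orientation; "wrist_force": force on the tool from outside, world axes, zero at the start; "wrist_torque": the same for the moment, N m; "gripper_width": opening from 0.0 (shut) to 1.0 (fully open).
Only numpy, scipy, OpenCV 4.12 (cv2) and the standard library are available. Lean on these libraries where they do the work, as an engineer would, in place of code of your own. Each camera call takes 0.05 s, during which the arm holds its last target. There are 200 camera calls.

### The job

The twin grinder's steel cups are off for cleaning: take the flat locking key out of its wooden rest and push it fully home into the slot in front of the grinder's left-hand head, so that the spindle cannot turn. Then unscrew that head's winged cap; the two heads run opposite ways, so one cap has an ordinary and the other a reverse thread, and you cannot see which: try it without forcing it, and if it will not yield one way turn it the other, until it comes free. Finish holding the cap, upright and lifted some 5 cm off its spindle, in the gripper (do not put it down), with the key still home; leave the right-hand cap and the other things on the counter as they are.

Things in the scene. Friction and masses are not known exactly. Their poses are not given: they have to be found in the camera images.
- grinder: Twin grinder, fixed: white housing with a grey deck, 176 x 316 mm, deck 62 mm high, two knobs on its front. Origin: under its middle, on the counter; x to its back (the front faces the robot, yaw up to 0.25 either way), y to its left, z up. The heads' axes stand at y = +76 mm (left) and -76 mm (right), x = 0.
- left_slot (a point): Centre of the mouth of the left head's key slot, in the flat top (92 mm above the counter) of a steel bracket 44 x 34 mm in front of the head, 66 mm from its axis. Slot 26.6 mm along the grinder's x, 6.6 mm along its y, 2 mm chamfer, right through the bracket (16 mm) to a notch of the head's disc, which always stands below it at the start. Axes as the grinder's.
- key: Flat locking key, 60 g, upright in its rest: steel blade 24 mm wide (its x), 4 thick (its y), 28 long, below a beech handle 32 x 12 x 40 mm (x, y, z). Origin: middle of the handle's underside (the shoulder); z up. Grip the handle across its 12 mm. Home, the shoulder rests on the bracket, origin at the slot's mouth, x along the grinder's x (either way round); let go, it stays upright.
- key_rest: Wooden block 56 x 50 x 34 mm, fixed, with a slot (28 x 8 mm) in its top in which the key stands, shoulder on the top. Origin: underside centre; x along the slot.
- spindle_a: One of the two heads, the left or the right one: compare with the grinder. Origin on its axis, on the deck 62 mm above the counter. A notched steel disc (124 mm across, top at 74 mm) and a short post under the cap turn freely with the cap until the key locks the disc.
- spindle_b: The other head, likewise, with the thread of the other hand.
- cap_a: Winged black cap, 70 g, tight on spindle_a: ribbed skirt 50 mm across, 30 mm high, and on it a wing (grip bar) 44 mm long (its x), 13 thick (its y), 24 high. Origin: centre of the skirt's underside, 78 mm above the counter; skirt top at +30 mm, wing top at +54; z up. At the start the wing points to the grinder's front and back. Thread: see cap_b.
- cap_b: The same cap on spindle_b. Quick thread, ordinary (loosens anticlockwise from above) on one head, reverse on the other. Loosening yields under 0.12 N m, rises 2 to 3 mm, is free after 1.2 rad (to 2.3), then an 8 N spring pushes the cap up and it lifts off (30 mm up is clear). The wrong way it stops dead within 0.25 rad, key play included, and the torque climbs past 0.2 N m.
- grinder_cup_1: Steel cup of the grinder, 120 mm across, 85 mm high, bystander. Origin: underside centre.
- grinder_cup_2: The second steel cup, bystander. Origin: underside centre.
- cutter: Tin cookie cutter 66 x 74 x 30 mm, bystander.
- coffee: Espresso cup, 64 mm across with a handle, 48 mm high, bystander.
- brush: Pastry brush 216 x 40 x 13 mm, lying, bystander.
Things that resemble listed ones, but are neither listed nor needed, are in the scene too. Leave any blue or yellow look-alike of the cap_b alone.

How it is judged:
By the outcome, as a careful person would: the job done as asked, in the order asked, and still so for the second after the job is handed in, while the arm keeps its last pose, push and grip.
It also fails if it takes over 58 s, if anything falls off the work surface, if the arm or the gripper's body presses on something with over 40 N, if the wrist force passes 120 N, or if a joint passes its speed limit or range.

## Working session

There is one attempt and no reset: what is moved stays moved. The work goes in short steps, Python scripts to look and compute and a tool call to move; the robot and the scene stay as the last step left them, time stands still between calls to the robot, and variables do not carry over. Pictures are saved under pics/ and viewed, about 8 in all and at most 12, crops included, and the job is handed in when it is done.

Besides the shell and the picture viewer there is one more tool, called after "Emit:" by a JSON object that holds its "fn" and its "kwargs", one argument or row to a line. carry_out: Moves the arm, as the interface text tells. Its arguments: {"type":"object","properties":{"plan":{"type":"array"},"grip_force":{"type":"number"}},"required":["plan"]}

```bash
mkdir -p pics; ls
python3 - <<'E'
from plant import *
import cv2,numpy as np
s=state();print(s);print(tip_extent)
for n in("scene","top"):
    c=read_camera(n);cv2.imwrite(f"pics/{n}0.png",c["pixels"][:,:,::-1]);print(n,{k:v for k,v in c.items() if k!="pixels"})
c=read_camera("wrist");print({k:v for k,v in c.items() if k!="pixels"})
a=cv2.imread("pics/scene0.png");b=cv2.imread("pics/top0.png")
cv2.imwrite("pics/both.png",cv2.resize(b,(800,600),interpolation=cv2.INTER_CUBIC))
E
```

```text
pics
{'t': 0.0, 'qpos': array([-73.54454963,  19.07135928,  -3.70813561,  83.70495481,
         1.2368543 ,  77.34348158,  -5.07044055]), 'joint_vel': array([ 0.03122235, -0.12713605,  0.02883836, -0.07745819, -0.02228919,
       -0.00236462, -0.02105492]), 'tau': array([-3.97919503e-04, -6.25448442e+01,  4.92306682e-02, -3.91609168e+01,
        1.62539788e-02,  9.97570722e-03, -5.13307907e-05]), 'ee_pos': array([0.19043037, 0.59493126, 0.25553141]), 'orientation': array([1.79997370e+02, 7.99327356e-02, 7.22519616e+01]), 'wrist_force': array([ 0.46752841,  0.58355217, -0.24752321]), 'wrist_torque': array([0.02982287, 0.00836111, 0.05092528]), 'gripper_width': 1.0018984771134771}
0.025
scene {'fx': 440.6135542508354, 'fy': 440.6135542508354, 'cx': 250.24281636768114, 'cy': 182.38764818404883, 'rvec': array([ 2.31521161, -0.79665237,  0.30363422]), 'tvec': array([-0.41107579,  0.26766288,  1.28280062])}
top {'fx': 406.3089004718964, 'fy': 406.3089004718964, 'cx': 251.27596253031837, 'cy': 187.14929339414275, 'rvec': array([ 2.14476663, -2.04601181,  0.24045537]), 'tvec': array([-0.02107764,  0.51361011,  1.46515419])}
{'fx': 332.59228079676154, 'fy': 332.59228079676154, 'cx': 251.4460049344859, 'cy': 186.1843949571977, 'hand_eye': array([[ 9.99999178e-01, -3.03554503e-04, -1.24579830e-03,
        -5.78964932e-04],
       [ 6.27753413e-04,  9.63075548e-01,  2.69230562e-01,
        -6.83610547e-02],
       [ 1.11807173e-03, -2.69231123e-01,  9.63074947e-01,
        -1.18202588e-01],
       [ 0.00000000e+00,  0.00000000e+00,  0.00000000e+00,
         1.00000000e+00]])}
```

View pics/both.png

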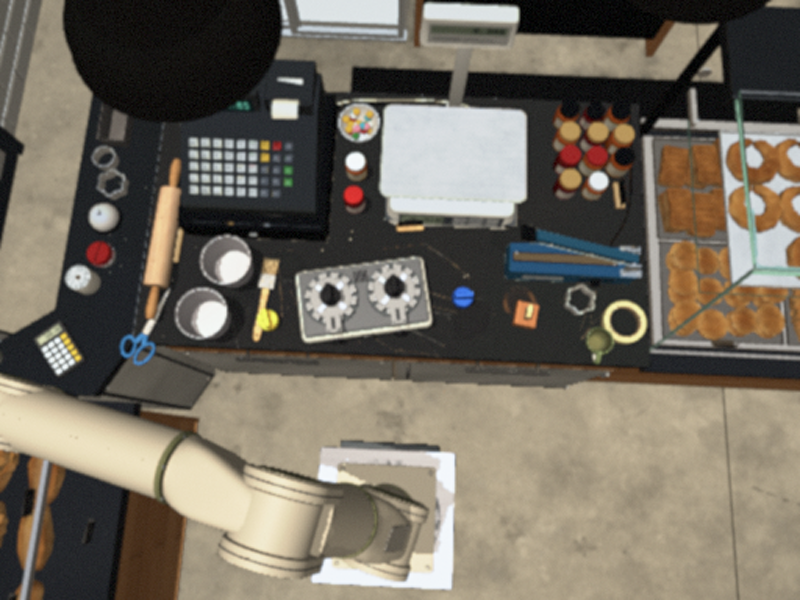

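View pics/scene0.png

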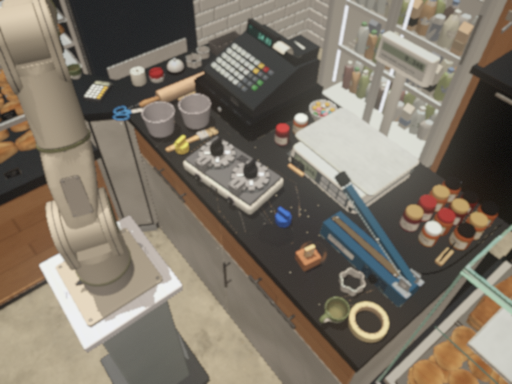

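The top view (800x600) shows the grinder at (363,298) with its left head at (330,297) and right head at (394,287). The key rest is at (525,312), with a blue look-alike at (462,297) and a yellow one at (266,320).

```bash
cat > h.py <<'E'
from plant import *
import cv2,numpy as np
from scipy.spatial.transform import Rotation as R
def fixed(c):
    Rm=R.from_rotvec(c["rvec"]).as_matrix(); return Rm,np.asarray(c["tvec"])
def wristpose(c,s):
    T=np.eye(4);T[:3,:3]=R.from_euler("xyz",s["orientation"],degrees=True).as_matrix();T[:3,3]=s["ee_pos"]
    T=T@c["hand_eye"]; Rm=T[:3,:3].T; return Rm,-Rm@T[:3,3]
def ray(c,P,uv,z):
    Rm,t=P; d=Rm.T@np.array([(uv[0]-c["cx"])/c["fx"],(uv[1]-c["cy"])/c["fy"],1]); o=-Rm.T@t
    return o+d*(z-o[2])/d[2]
def proj(c,P,X):
    q=(P[0]@np.atleast_2d(X).T).T+P[1]; return np.c_[q[:,0]/q[:,2]*c["fx"]+c["cx"],q[:,1]/q[:,2]*c["fy"]+c["cy"]]
def grab(n,pic=None):
    s=state();c=read_camera(n);P=wristpose(c,s) if n=="wrist" else fixed(c)
    if pic: cv2.imwrite(f"pics/{pic}.png",c["pixels"][:,:,::-1])
    return s,c,P
E
python3 - <<'E'
from h import *
s,c,P=grab("top")
k=.64
for n,uv,z in [("rest",(525,313),.034),("keytop",(529,311),.074),("capL",(330,296),.12),("capR",(394,285),.12)]+[("gr",u,.062) for u in[(296,273),(422,258),(432,323),(305,341)]]+[("edge",(400,350),0),("cup",(203,312),.085)]:
    print(n,ray(c,P,np.array(uv)*k,z).round(3))
im=cv2.resize(c["pixels"][150:250,150:420,::-1],None,fx=2.9,fy=2.9,interpolation=cv2.INTER_CUBIC)
s,c,P=grab("wrist"); cv2.imwrite("pics/w.png",c["pixels"][:,:,::-1])
E
```

```text
rest [ 0.484 -0.32   0.034]
keytop [ 0.481 -0.321  0.074]
capL [0.485 0.146 0.12 ]
capR [0.518 0.    0.12 ]
gr [0.551 0.239 0.062]
gr [ 0.603 -0.064  0.062]
gr [ 0.444 -0.094  0.062]
gr [0.386 0.204 0.062]
edge [ 0.384 -0.021  0.   ]
cup [0.44  0.445 0.085]
```

Emit:
{"fn": "carry_out", "kwargs": {
  "plan": [-1, -0.306, 0.34, 0, 1.26, -1, -0.306, 0.34, 0, 1.26, -1, -0.306, 0.34, 0, 1.26, -1, -0.306, 0.34, 0, 1.26, -1, -0.306, 0.34, 0, 1.26, -1, -0.306, 0.34, 0, 1.26, -1, -0.306, 0.34, 0, 1.26, -1, -0.306, 0.34, 0, 1.26, -1, -0.306, 0.34, 0, 1.26, -1, -0.306, 0.34, 0, 1.26]
}}

```text
t: 1.25
ee_pos: [0.4236, 0.1945, 0.2567]
orientation: [180.0, -0.1, -0.5]
wrist_force: [0.1, -0.0, 0.4]
gripper_width: 1.0
```

Run:
```python
from h import *
s,c,P=grab("wrist","w1"); print(s["ee_pos"],s["orientation"])
np.savez("w1.npz",R=P[0],t=P[1])
```

```text
[0.42364704 0.19454816 0.25666249] [ 1.79981372e+02 -6.30104119e-02 -5.27245136e-01]
```

Emit:
{"fn": "carry_out", "kwargs": {
  "plan": [-1, 0.05, 0.48, 0.02, 0, -1, 0.05, 0.48, 0.02, 0, -1, 0.05, 0.48, 0.02, 0, -1, 0.05, 0.48, 0.02, 0, -1, 0.05, 0.48, 0.02, 0, -1, 0.05, 0.48, 0.02, 0, -1, 0.05, 0.48, 0.02, 0, -1, 0.05, 0.48, 0.02, 0, -1, 0.05, 0.48, 0.02, 0, -1, 0.05, 0.48, 0.02, 0]
}}

```text
t: 2.3
ee_pos: [0.472, -0.2816, 0.2362]
orientation: [180.0, -0.0, 0.1]
wrist_force: [-0.3, 0.5, -0.5]
gripper_width: 0.996
```

View pics/w1.png

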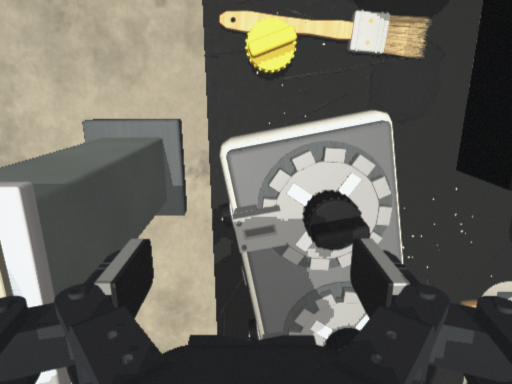

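Run:
```python
from h import *
s,c,P=grab("wrist","w2"); print(s["ee_pos"],s["orientation"],s["t"])
np.savez("w2.npz",R=P[0],t=P[1])
```

```text
[ 0.47200496 -0.2816497   0.23623577] [ 1.79952011e+02 -2.58436208e-02  9.94462550e-02] 2.3
```

View pics/w2.png

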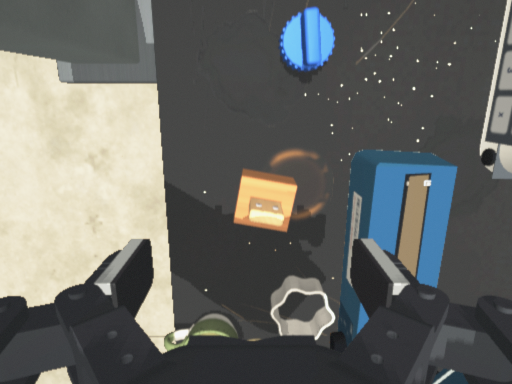

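w1 shows the left slot at (259,232) and the left cap at (333,220). w2 shows the key rest at (265,200) with the handle at about (267,212). I'll zoom on both.

Run:
```python
import cv2,numpy as np
a=cv2.imread("pics/w1.png")[185:260,225:375];b=cv2.imread("pics/w2.png")[160:240,225:310]
A=cv2.resize(a,None,fx=5.2,fy=5.2,interpolation=cv2.INTER_CUBIC)[:390]
B=cv2.resize(b,None,fx=5,fy=5,interpolation=cv2.INTER_CUBIC)
A=cv2.resize(a,(600,300),interpolation=cv2.INTER_CUBIC);B=cv2.resize(b,(319,300),interpolation=cv2.INTER_CUBIC)
cv2.imwrite("pics/z1.png",np.vstack([A,np.pad(B,((0,0),(0,281),(0,0)))]))
```

```text
(no output)
```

View pics/z1.png

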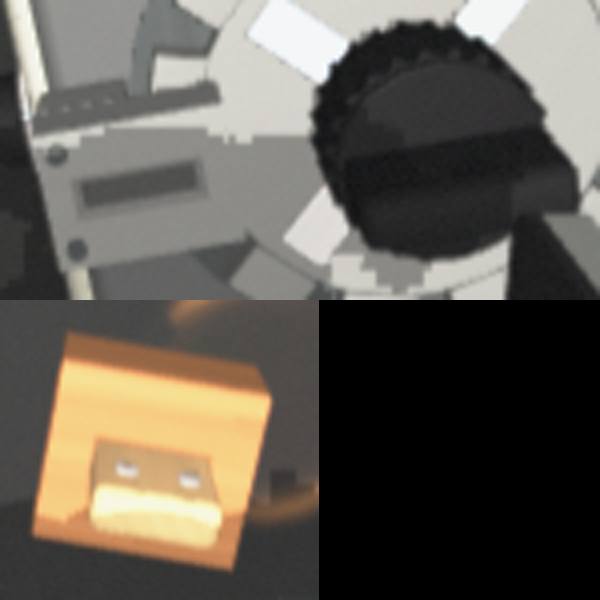

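The crop (scale 4 above, 3.75 below) shows the slot rectangle centred at about (141,187), which is (260,232) in w1. The rest's top corners and the handle's top face at about (155,518) are also clear. Next I compute the poses.

Run:
```python
from h import *
c=read_camera("wrist")
def L(n): d=np.load(n);return d["R"],d["t"]
P1,P2=L("w1.npz"),L("w2.npz")
f1=lambda u,z:ray(c,P1,np.array(u)/4+[225,185]-.4*0,z)
f2=lambda u,z:ray(c,P2,np.array(u)/3.753+[225,160],z)
S=np.array([f1(u,.092) for u in[(75,182),(203,155),(207,193),(80,218)]]);print("slot",S.mean(0).round(4),"ang",[np.degrees(np.arctan2(*(S[i]-S[j])[[1,0]])).round(1) for i,j in((1,0),(2,3))],"len",np.linalg.norm(S[1]-S[0]),np.linalg.norm(S[3]-S[0]))
# skirt upper rim
print("skirt left/right/top", [f1(u,.108).round(4) for u in[(335,130),(545,100),(430,25)]])
# deck corners in w1 of grinder (full res)
print("deck",[ray(c,P1,u,.062).round(4) for u in[(223,147),(389,113)]])
T=np.array([f2(u,.034) for u in[(64,60),(272,100),(235,270),(33,235)]]);print("rest",T.round(4),T.mean(0).round(4),[ (np.linalg.norm(T[i]-T[i-1]).round(4),np.degrees(np.arctan2(*(T[i]-T[i-1])[[1,0]])).round(1)) for i in range(4)])
H=np.array([f2(u,.074) for u in[(92,187),(220,205),(215,248),(92,235)]]);print("handle",H.round(4),H.mean(0).round(4),[ (np.linalg.norm(H[i]-H[i-1]).round(4),np.degrees(np.arctan2(*(H[i]-H[i-1])[[1,0]])).round(1)) for i in range(4)])
```

```text
slot [0.4309 0.1392 0.092 ] ang [np.float64(12.2), np.float64(11.5)] len 0.02997084295519549 0.009046314929117854
skirt left/right/top [array([0.4721, 0.1589, 0.108 ]), array([0.5165, 0.1653, 0.108 ]), array([0.4911, 0.1822, 0.108 ])]
deck [array([0.3967, 0.2132, 0.062 ]), array([0.5506, 0.2431, 0.062 ])]
rest [[ 0.4624 -0.2935  0.034 ]
 [ 0.5178 -0.3045  0.034 ]
 [ 0.5094 -0.3535  0.034 ]
 [ 0.4535 -0.3431  0.034 ]] [ 0.4857 -0.3236  0.034 ] [(np.float64(0.0504), np.float64(79.9)), (np.float64(0.0565), np.float64(-11.2)), (np.float64(0.0497), np.float64(-99.7)), (np.float64(0.0568), np.float64(169.5))]
handle [[ 0.4699 -0.3147  0.074 ]
 [ 0.5005 -0.3193  0.074 ]
 [ 0.4996 -0.3303  0.074 ]
 [ 0.4699 -0.327   0.074 ]] [ 0.485  -0.3228  0.074 ] [(np.float64(0.0122), np.float64(90.0)), (np.float64(0.0309), np.float64(-8.4)), (np.float64(0.0111), np.float64(-94.7)), (np.float64(0.0299), np.float64(173.6))]
```

Emit:
{"fn": "carry_out", "kwargs": {
  "plan": [-0.2, 0.013, 0.042, 0.04, 1.756, -0.2, 0.013, 0.042, 0.08, 1.756, -0.2, 0.013, 0.042, 0.1, 1.756, -0.2, 0.013, 0.042, 0.116, 1.756, -0.2, 0.013, 0.042, 0.116, 1.756, -0.2, 0.013, 0.042, 0.116, 1.756, -0.2, 0.013, 0.042, 0.116, 1.756, -0.2, 0.013, 0.042, 0.116, 1.756, -0.2, 0.013, 0.042, 0.116, 1.756, -0.2, 0.013, 0.042, 0.116, 1.756]
}}

```text
t: 3.4
ee_pos: [0.4857, -0.3195, 0.1197]
orientation: [180.0, 0.1, -86.1]
wrist_force: [-0.2, 0.2, 0.1]
gripper_width: 0.599
```

Emit:
{"fn": "carry_out", "kwargs": {
  "plan": [-0.2, 0, 0, 0, 0.251, -0.2, 0, 0, 0, 0.251, -0.2, 0, 0, 0, 0.251, -0.2, 0, 0, 0, 0.251]
}}

```text
t: 3.8
ee_pos: [0.4852, -0.3204, 0.1198]
orientation: [180.0, 0.0, -100.0]
wrist_force: [0.2, 0.5, 0.6]
gripper_width: 0.6
```

Run:
```python
from h import *
s,c,P=grab("wrist","w3"); print(s["ee_pos"],s["orientation"],s["qpos"].round(1))
np.savez("w3.npz",R=P[0],t=P[1])
```

```text
[ 0.48521108 -0.32044904  0.11979436] [ 1.79961222e+02  4.32000091e-02 -9.99802855e+01] [-21.7  38.1  68.9 102.  -38.5  67.7 -41. ]
```

View pics/w3.png

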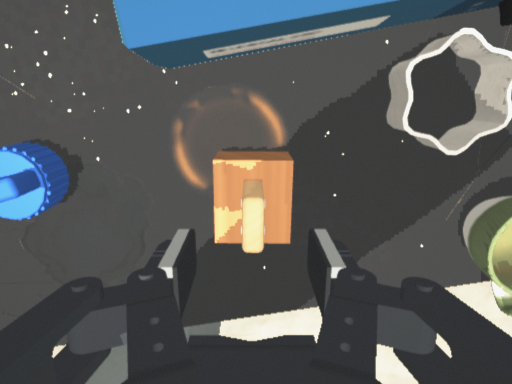

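w3 shows the handle's top face at about (253,223) between the jaws, with the cutter and coffee cup well clear.

Run:
```python
from h import *
c=read_camera("wrist");d=np.load("w3.npz");P=(d["R"],d["t"])
H=np.array([ray(c,P,u,.074) for u in[(242,196),(265,196),(264,251),(243,251)]]);print(H.round(4),H.mean(0).round(4))
T=np.array([ray(c,P,u,.034) for u in[(214.5,162),(292.5,162),(291,243),(215,243)]]);print(T.round(4),T.mean(0).round(4))
s=state();print(s["ee_pos"])
M=R.from_euler("xyz",s["orientation"],degrees=True).as_matrix()
for X in(H,T):print(M.T@(X.mean(0)-s["ee_pos"]), [np.degrees(np.arctan2(*(X[i]-X[i-1])[[1,0]])).round(1) for i in range(4)])
```

```text
[[ 0.5023 -0.3192  0.074 ]
 [ 0.5002 -0.3309  0.074 ]
 [ 0.4696 -0.3252  0.074 ]
 [ 0.4716 -0.3141  0.074 ]] [ 0.4859 -0.3223  0.074 ]
[[ 0.5151 -0.303   0.034 ]
 [ 0.5066 -0.3509  0.034 ]
 [ 0.4522 -0.3421  0.034 ]
 [ 0.4611 -0.2921  0.034 ]] [ 0.4838 -0.322   0.034 ]
[ 0.48493485 -0.321029    0.12008199]
[ 0.00114245 -0.00120411  0.04608097] [np.float64(-9.5), np.float64(-100.0), np.float64(169.6), np.float64(80.0)]
[0.00127178 0.00096886 0.08608112] [np.float64(-11.4), np.float64(-100.0), np.float64(170.8), np.float64(80.0)]
```

Emit:
{"fn": "carry_out", "kwargs": {
  "plan": [-0.2, 0.001, 0, 0.03, 0, -0.2, 0.001, 0, 0.05, 0, -0.2, 0.001, 0, 0.056, 0, -0.2, 0.001, 0, 0.056, 0, 1, 0.001, 0, 0.056, 0, 1, 0.001, 0, 0.056, 0, 1, 0.001, 0, 0.056, 0, 1, 0.001, 0, 0.056, 0, 1, 0.001, 0, 0.056, 0, 1, 0.001, 0, 0.056, 0],
  "grip_force": 40
}}

```text
t: 4.9
ee_pos: [0.4849, -0.323, 0.0652]
orientation: [-179.9, -0.0, -100.3]
wrist_force: [-0.3, 0.9, 6.8]
gripper_width: 0.135
```

Emit:
{"fn": "carry_out", "kwargs": {
  "plan": [1, 0, 0, -0.01, 0, 1, 0, 0, -0.03, 0, 1, 0, 0, -0.06, 0, 1, 0, 0, -0.1, 0, 1, 0, 0, -0.15, 0, 1, 0, 0, -0.15, 0, 1, 0, 0, -0.15, 0]
}}

```text
t: 5.6
ee_pos: [0.4847, -0.323, 0.2155]
orientation: [-179.9, 0.0, -100.3]
wrist_force: [0.4, -0.1, -1.5]
gripper_width: 0.133
```

Run:
```python
from h import *
s=state();print(s["ee_pos"],s["orientation"],s["qpos"].round(1),s["gripper_width"],s["wrist_force"])
M=R.from_euler("xyz",s["orientation"],degrees=True).as_matrix()
print(M.T@(np.array([.431,.139,.215])-s["ee_pos"]))
```

```text
[ 0.48471144 -0.32295395  0.21548815] [-1.79868566e+02  1.47836700e-02 -1.00260495e+02] [-24.8  31.8  73.8  96.3 -31.6  76.  -45.5] 0.1328546014982602 [ 0.37879791 -0.08759339 -1.45546122]
[-4.44999001e-01  1.35138507e-01  2.92963983e-04]
```

Emit:
{"fn": "carry_out", "kwargs": {
  "plan": [1, -0.03, 0.009, 0, -0.03, 1, -0.07, 0.021, 0, -0.06, 1, -0.115, 0.035, 0, -0.1, 1, -0.16, 0.049, 0, -0.14, 1, -0.205, 0.062, 0, -0.18, 1, -0.25, 0.076, 0, -0.22, 1, -0.3, 0.091, 0, -0.26, 1, -0.35, 0.106, 0, -0.3, 1, -0.4, 0.121, 0, -0.34, 1, -0.445, 0.135, 0, -0.384]
}}

```text
t: 6.6
ee_pos: [0.4313, 0.126, 0.2135]
orientation: [179.9, 0.0, -78.1]
wrist_force: [0.8, 0.3, -0.1]
gripper_width: 0.131
```

Emit:
{"fn": "carry_out", "kwargs": {
  "plan": [1, 0, 0, 0, 0, 1, 0, 0, 0, 0]
}}

```text
t: 6.8
ee_pos: [0.4318, 0.1248, 0.2133]
orientation: [179.9, -0.1, -78.1]
wrist_force: [0.7, -2.1, -0.4]
gripper_width: 0.13
```

Run:
```python
from h import *
s,c,P=grab("wrist","w4"); print(s["ee_pos"],s["orientation"],s["qpos"].round(1),s["wrist_force"])
np.savez("w4.npz",R=P[0],t=P[1])
M=R.from_euler("xyz",s["orientation"],degrees=True).as_matrix()
print(M.T@(np.array([.431,.139,.215])-s["ee_pos"]))
```

```text
[0.43176516 0.12478398 0.21331611] [ 1.79897694e+02 -1.01485267e-01 -7.81099995e+01] [ -77.2   -6.6   53.2  114.4    5.7   69.8 -104.2] [ 0.73347221 -2.08068976 -0.44300463]
[-0.01406566 -0.00217717 -0.00171269]
```

View pics/w4.png

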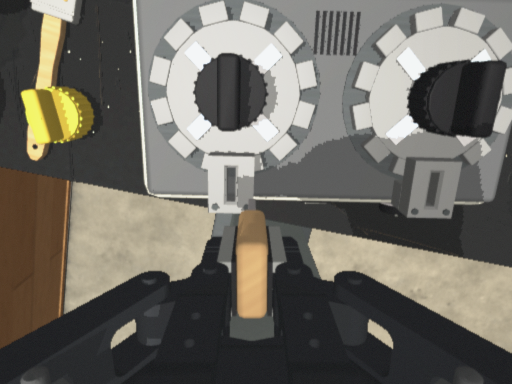

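w4 shows the left slot at about (231,184), the left cap at (231,92), and the key in the grip at (253,265). I'll refine the slot position by contour.

Run:
```python
from h import *
s=state();d=np.load("w4.npz");P=(d["R"],d["t"])
c=read_camera("wrist")
def slot(pic,x0,y0,x1,y1,th=110):
    g=cv2.cvtColor(cv2.imread(f"pics/{pic}.png"),cv2.COLOR_BGR2GRAY)[y0:y1,x0:x1]
    print(g[::3,::2])
    n,l,st,ce=cv2.connectedComponentsWithStats((g<th).astype(np.uint8))
    for i in range(1,n):
        if st[i,4]>60:
            cn=cv2.findContours((l==i).astype(np.uint8),0,2)[0][0]; print(st[i],ce[i]+[x0,y0],cv2.minAreaRect(cn))
slot("w4",214,158,250,208)
for u in [(231,184)]:print(ray(c,P,u,.092))
# lateral line through caps: wing top centre z=.132
print("wing",[ray(c,P,u,.132).round(4) for u in[(218,60),(241,60),(217,128),(241,126)]])
M=R.from_euler("xyz",s["orientation"],degrees=True).as_matrix()
print(M.T@(ray(c,P,(231,184),.092)-s["ee_pos"]), s["ee_pos"])
# expected handle top corners
for dz in(-.0088,.0312):print(proj(c,P,s["ee_pos"]+(M@np.array([[-.006,-.016,dz],[.006,-.016,dz],[.006,.016,dz],[-.006,.016,dz]]).T).T).round(1))
```

```text
[[220 221 221 220 221 221 221 221 221 221 221 220 220 220 221 220 221 220]
 [221 221 221 221 220 220 221 220 221 220 220 221 220 220 220 221 220 221]
 [221 221 220 220 220 213 211 212 213 216 216 216 218 220 219 220 219 220]
 [220 220 220 220 220 163 132 124 123 125 125 168 203 220 219 220 220 220]
 [219 220 220 220 220 163 130  81  82  82  89 173 211 220 220 219 220 219]
 [220 219 218 219 218 162 129  81  83  82  88 172 211 219 219 219 219 218]
 [219 219 219 219 218 162 130  87  85  85  92 171 188 202 211 152 152 161]
 [219 219 219 219 219 159 126  93  94  94  99 167 138 146 145 144 145 146]
 [218 218 218 218 217 162 129  92  95  93 102 125 136 144 145 145 145 146]
 [218 218 217 217 218 162 130  93  93  93 104 175 144 144 143 145 145 146]
 [217 217 218 217 217 162 129  92  94  96 102 171 146 145 144 144 145 143]
 [217 218 217 217 217 162 128  91  94  92 101 167 141 143 144 144 143 144]
 [217 217 217 217 216 158 128  79  81  81  91 167 141 143 144 143 142 144]
 [216 216 216 217 215 159 131  80  81  83  92 171 147 143 144 143 142 143]
 [216 215 216 216 215 160 132  96  95  88 101 176 147 141 142 143 142 127]
 [180 147 214 215 213 166 176 176 176 175 175 171 141 143 142 141 130 123]
 [119 120 142 214 216 216 216 214 214 214 214 210 148 147 140  88  80 107]]
[ 13  10   8  33 264] [230.5 184. ] ((16.5, 26.0), (32.0, 7.0), 90.0)
[0.43087448 0.1393538  0.092     ]
wing [array([0.5116, 0.1601, 0.132 ]), array([0.5142, 0.1474, 0.132 ]), array([0.4742, 0.1539, 0.132 ]), array([0.4782, 0.1402, 0.132 ])]
[-0.01578934 -0.00214006  0.12146168] [0.43215063 0.1236438  0.21348411]
[[237.  242. ]
 [270.5 242. ]
 [269.1 318.7]
 [237.8 318.7]]
[[240.3 205.7]
 [265.7 205.7]
 [264.8 266.4]
 [240.8 266.4]]
```

Emit:
{"fn": "carry_out", "kwargs": {
  "plan": [1, -0.0155, -0.002, 0, 0, 1, -0.0155, -0.002, 0.02, 0, 1, -0.0155, -0.002, 0.035, 0, 1, -0.0155, -0.002, 0.05, 0, 1, -0.0155, -0.002, 0.05, 0, 1, -0.0155, -0.002, 0.05, 0, 1, -0.0155, -0.002, 0.05, 0]
}}

```text
t: 7.6
ee_pos: [0.4319, 0.1398, 0.165]
orientation: [-179.9, 0.0, -78.3]
wrist_force: [-0.7, -0.1, -0.6]
gripper_width: 0.134
```

Run:
```python
from h import *
s,c,P=grab("wrist","w5"); print(s["ee_pos"],s["orientation"],s["qpos"].round(1),s["wrist_force"])
s=state();print(s["ee_pos"])
M=R.from_euler("xyz",s["orientation"],degrees=True).as_matrix()
print(M.T@(np.array([.4307,.1394,.092])-s["ee_pos"]))
```

```text
[0.43194429 0.13982116 0.16504016] [-1.79947144e+02  3.67521884e-02 -7.82950591e+01] [ -77.7   -0.4   55.1  117.4    0.3   62.8 -101.1] [-0.72425056 -0.06578632 -0.59970962]
[0.43194834 0.13987865 0.1650477 ]
[0.00027688 0.00139604 0.07304607]
```

View pics/w5.png

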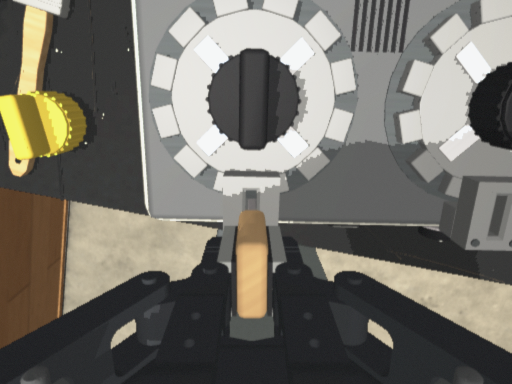

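w5 shows the slot (column ~251) in line with the handle (column ~253). Inserting.

Emit:
{"fn": "carry_out", "kwargs": {
  "plan": [1, 0, 0.0014, 0.005, 0, 1, 0, 0.0014, 0.01, 0, 1, 0, 0.0014, 0.014, 0, 1, 0, 0.0014, 0.018, 0, 1, 0, 0.0014, 0.022, 0, 1, 0, 0.0014, 0.022, 0]
}}

```text
t: 8.25
ee_pos: [0.4299, 0.1392, 0.1417]
orientation: [180.0, -0.0, -78.3]
wrist_force: [-0.2, -0.6, -1.4]
gripper_width: 0.137
```

Emit:
{"fn": "carry_out", "kwargs": {
  "plan": [1, 0, 0, 0.004, 0, 1, 0, 0, 0.008, 0, 1, 0, 0, 0.012, 0, 1, 0, 0, 0.015, 0, 1, 0, 0, 0.018, 0, 1, 0, 0, 0.018, 0]
}}

```text
t: 8.85
ee_pos: [0.43, 0.1393, 0.1239]
orientation: [180.0, -0.0, -78.3]
wrist_force: [0.6, -0.5, -0.5]
gripper_width: 0.131
```

Emit:
{"fn": "carry_out", "kwargs": {
  "plan": [1, 0, 0, 0.001, 0, 1, 0, 0, 0.002, 0, 1, 0, 0, 0.003, 0, 1, 0, 0, 0.003, 0]
}}

```text
t: 9.25
ee_pos: [0.4304, 0.1394, 0.1229]
orientation: [179.9, 0.1, -78.3]
wrist_force: [-13.1, -4.5, 33.3]
gripper_width: 0.134
```

Emit:
{"fn": "carry_out", "kwargs": {
  "plan": [1, 0, 0, -0.002, 0, -0.2, 0, 0, -0.002, 0, -0.2, 0, 0, -0.002, 0, -0.2, 0, 0, -0.002, 0, -0.2, 0, 0, -0.01, 0, -0.2, 0, 0, -0.03, 0, -0.2, 0, 0, -0.07, 0, -0.2, 0, 0, -0.07, 0, -0.2, 0, 0, -0.07, 0]
}}

```text
t: 10.15
ee_pos: [0.4305, 0.1398, 0.1922]
orientation: [-179.9, 0.1, -78.3]
wrist_force: [-1.0, -0.6, -0.0]
gripper_width: 0.599
```

Run:
```python
from h import *
s,c,P=grab("wrist","w6"); print(s["t"],s["ee_pos"],s["orientation"],s["qpos"].round(1),s["wrist_force"],s["gripper_width"])
np.savez("w6.npz",R=P[0],t=P[1])
```

```text
10.15 [0.43054205 0.13979761 0.19216515] [-1.79902985e+02  1.19490245e-01 -7.82506776e+01] [ -79.2   -4.1   54.8  115.7    3.5   66.6 -104.1] [-0.98205057 -0.57447042 -0.03205474] 0.5993429391699374
```

View pics/w6.png

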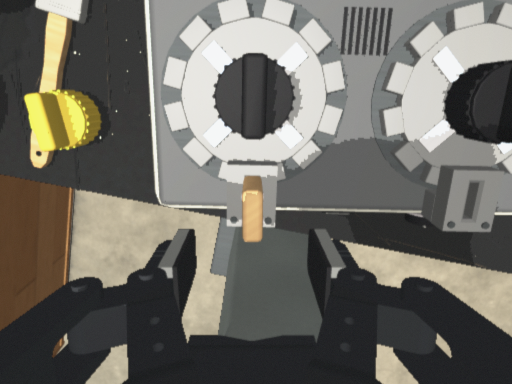

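w6 shows the key standing home in the bracket at (252,208) and the left cap's wing at (255,96), columns 243 to 267.

Run:
```python
from h import *
c=read_camera("wrist");d=np.load("w6.npz");P=(d["R"],d["t"]);s=state()
g=cv2.imread("pics/w6.png",0)[90:100:9,236:276];print(g)
W=np.array([ray(c,P,u,.132) for u in[(243,96),(267,96)]]);print(W.round(4),W.mean(0))
print("skirt",[ray(c,P,u,.108).round(4) for u in[(214.5,96),(294,96)]])
M=R.from_euler("xyz",s["orientation"],degrees=True).as_matrix()
pred=np.array([.4307,.1394,0])+R.from_euler("z",11.8,degrees=True).apply([.066,0,.2])
print(pred,M.T@(pred-s["ee_pos"]),M.T@(W.mean(0)-s["ee_pos"]),s["ee_pos"])
for z,r in((.132,0),(.108,0)):print(proj(c,P,[pred[0],pred[1],z]))
```

```text
[[74 75 73 73 73 68 41 44 50 55 63 69 71 71 69 70 70 68 69 69 67 66 65 63
  64 60 54 47 41 40 38 49 48 50 51 48 49 49 51 52]
 [74 74 73 73 72 61 40 44 50 58 65 70 69 70 68 70 70 70 69 68 66 65 65 63
  61 59 53 43 41 37 38 49 49 51 48 50 50 51 51 59]]
[[0.4945 0.1571 0.132 ]
 [0.4971 0.145  0.132 ]] [0.49580843 0.15106283 0.132     ]
skirt [array([0.4909, 0.1741, 0.108 ]), array([0.5004, 0.1284, 0.108 ])]
[0.49530525 0.15289674 0.2       ] [ 4.31882200e-05 -6.69553549e-02 -9.24812665e-03] [ 0.0019416  -0.0671239   0.05875176] [0.42973533 0.13931371 0.19080018]
[[251.33550981  96.24075927]]
[[251.37343025  96.0113019 ]]
```

Emit:
{"fn": "carry_out", "kwargs": {
  "plan": [-0.2, 0.0012, -0.035, 0, 0, -0.2, 0.0012, -0.067, 0, 0, -0.2, 0.0012, -0.067, 0.02, 0, -0.2, 0.0012, -0.067, 0.04, 0, -0.2, 0.0012, -0.067, 0.054, 0, -0.2, 0.0012, -0.067, 0.054, 0, -0.2, 0.0012, -0.067, 0.054, 0]
}}

```text
t: 10.95
ee_pos: [0.4959, 0.1516, 0.1374]
orientation: [180.0, -0.0, -78.3]
wrist_force: [0.6, -0.5, 0.2]
gripper_width: 0.597
```

Run:
```python
from h import *
s=state();print(s["t"],s["ee_pos"],s["orientation"],s["qpos"].round(1),s["wrist_force"],s["wrist_torque"])
M=R.from_euler("xyz",s["orientation"],degrees=True).as_matrix()
print(M.T@(np.array([.4955,.152,.137])-s["ee_pos"]))
```

```text
10.95 [0.49590344 0.15162141 0.13740792] [ 1.79977303e+02 -1.95167396e-02 -7.82850386e+01] [-71.5  17.6  57.4 110.2 -16.9  61.2 -85.3] [ 0.59628828 -0.46533989  0.23212328] [-0.04209721 -0.00592481 -0.02265532]
[-0.00045276  0.000318    0.00040789]
```

Positioned. Closing on the wing.

Emit:
{"fn": "carry_out", "kwargs": {
  "plan": [1, 0, 0, 0, 0, 1, 0, 0, 0, 0, 1, 0, 0, 0, 0, 1, 0, 0, 0, 0, 1, 0, 0, 0, 0],
  "grip_force": 60
}}

```text
t: 11.45
ee_pos: [0.4963, 0.1522, 0.1379]
orientation: [-179.9, 0.1, -78.3]
wrist_force: [-1.6, 0.3, 5.7]
gripper_width: 0.139
```

Run:
```python
from h import *
s=state();print(s["t"],s["ee_pos"],s["orientation"],s["wrist_force"],s["wrist_torque"],s["gripper_width"])
```

```text
11.45 [0.49629037 0.15224392 0.13789463] [-1.79948313e+02  5.19794916e-02 -7.82516065e+01] [-1.61596332  0.27986161  5.68817838] [0.19616343 0.27400963 0.01059408] 0.1386713988309997
```

Emit:
{"fn": "carry_out", "kwargs": {
  "plan": [1, 0, 0, 0, -0.04, 1, 0, 0, 0, -0.08, 1, 0, 0, 0, -0.1, 1, 0, 0, 0, -0.1]
}}

```text
t: 11.85
ee_pos: [0.4963, 0.1522, 0.1379]
orientation: [-179.9, 0.0, -72.5]
wrist_force: [-0.7, 0.7, 5.8]
gripper_width: 0.136
```

Run:
```python
from h import *
s=state();print(s["t"],s["ee_pos"],s["orientation"],s["wrist_force"],s["wrist_torque"],s["gripper_width"])
```

```text
11.85 [0.49632069 0.15222166 0.13786086] [-1.79944023e+02  4.52006507e-02 -7.24846587e+01] [-0.68432622  0.65015512  5.83081478] [ 0.22052697  0.25787534 -0.0449594 ] 0.13563898857423617
```

Emit:
{"fn": "carry_out", "kwargs": {
  "plan": [1, 0, 0, 0, -0.04, 1, 0, 0, 0, -0.08, 1, 0, 0, 0, -0.08, 1, 0, 0, 0, -0.08]
}}

```text
t: 12.25
ee_pos: [0.4963, 0.1522, 0.1378]
orientation: [-179.9, 0.0, -68.0]
wrist_force: [-1.6, 1.0, 5.7]
gripper_width: 0.133
```

Run:
```python
from h import *
s=state();print(s["t"],s["ee_pos"],s["orientation"],s["wrist_force"],s["wrist_torque"],s["gripper_width"])
```

```text
12.25 [0.49631226 0.15221994 0.13779629] [-1.79939902e+02  4.42894517e-02 -6.80150080e+01] [-1.6132232   1.00335792  5.70162909] [ 0.34060406  0.21213537 -0.21838902] 0.13303678054438936
```

Anticlockwise stops dead at 0.18 rad with 0.22 N m, so this is the reverse thread and it must go clockwise. I'll back off, release and flip the wrist for clockwise range.

Emit:
{"fn": "carry_out", "kwargs": {
  "plan": [1, 0, 0, 0, 0.08, 1, 0, 0, 0, 0.14, 1, 0, 0, 0, 0.14, -0.2, 0, 0, 0, 0.14, -0.2, 0, 0, 0, 0.14, -0.2, 0, 0, 0, 0.14, -0.2, 0, 0, -0.02, 0.14, -0.2, 0, 0, -0.045, 0.14, -0.2, 0, 0, -0.045, 0.14]
}}

```text
t: 13.15
ee_pos: [0.4974, 0.152, 0.1847]
orientation: [-179.8, 0.1, -76.0]
wrist_force: [-0.8, 0.2, -1.3]
gripper_width: 0.6
```

Emit:
{"fn": "carry_out", "kwargs": {
  "plan": [-0.2, 0, 0, 0, -3.1, -0.2, 0, 0, 0, -3.1, -0.2, 0, 0, 0, -3.1, -0.2, 0, 0, 0, -3.1, -0.2, 0, 0, 0, -3.1, -0.2, 0, 0, 0, -3.1, -0.2, 0, 0, 0, -3.1, -0.2, 0, 0, 0, -3.1, -0.2, 0, 0, 0, -3.1, -0.2, 0, 0, 0, -3.1]
}}

```text
t: 14.15
ee_pos: [0.4957, 0.1517, 0.1817]
orientation: [180.0, 0.0, 10.3]
wrist_force: [0.2, 0.4, 0.3]
gripper_width: 0.602
```

Run:
```python
from h import *
s=state();print(s["t"],s["ee_pos"],s["orientation"],s["qpos"].round(1),s["wrist_torque"],s["gripper_width"])
```

```text
14.15 [0.49567123 0.15171708 0.18166115] [1.79996547e+02 4.29805808e-02 1.03153830e+01] [-63.   10.5  45.6 107.2  -8.2  65.6  -4.1] [-0.01284802 -0.01182622 -0.02910745] 0.6017140411863274
```

Emit:
{"fn": "carry_out", "kwargs": {
  "plan": [-0.2, 0, 0, 0, -1.635, -0.2, 0, 0, 0, -1.635, -0.2, 0, 0, 0, -1.635, -0.2, 0, 0, 0, -1.635, -0.2, 0, 0, 0, -1.635, -0.2, 0, 0, 0, -1.635, -0.2, 0, 0, 0, -1.635, -0.2, 0, 0, 0, -1.635, -0.2, 0, 0, 0, -1.635, -0.2, 0, 0, 0, -1.635]
}}

```text
t: 15.15
ee_pos: [0.4957, 0.1517, 0.1816]
orientation: [-180.0, 0.0, 96.3]
wrist_force: [-0.3, -0.8, -0.3]
gripper_width: 0.598
```

Emit:
{"fn": "carry_out", "kwargs": {
  "plan": [-0.2, 0, 0, 0, -0.13, -0.2, 0, 0, 0, -0.13, -0.2, 0, 0, 0, -0.13]
}}

```text
t: 15.45
ee_pos: [0.4958, 0.1517, 0.1819]
orientation: [-180.0, -0.0, 103.1]
wrist_force: [-0.4, 1.0, 0.4]
gripper_width: 0.6
```

Run:
```python
from h import *
s,c,P=grab("wrist","w7");print(s["t"],s["ee_pos"],s["orientation"],s["qpos"].round(1),s["gripper_width"])
s=state();M=R.from_euler("xyz",s["orientation"],degrees=True).as_matrix()
print(s["ee_pos"],M.T@(np.array([.496,.1517,.138])-s["ee_pos"]))
```

```text
15.45 [0.49582252 0.15169441 0.18190514] [-1.79971147e+02 -2.35053007e-03  1.03124110e+02] [-53.8   9.4  35.1 106.9  -5.9  65.6  86.5] 0.6001473770770228
[0.49584827 0.15174634 0.18199773] [-7.99142202e-05  1.54564967e-04  4.39976740e-02]
```

View pics/w7.png

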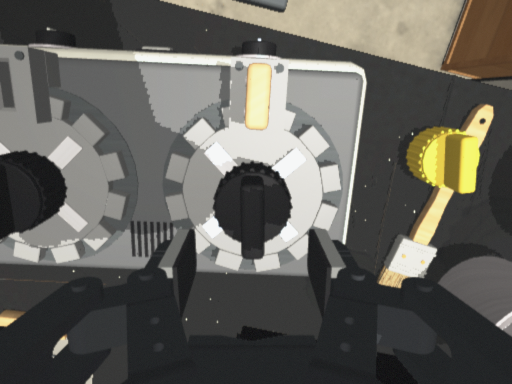

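w7 shows the wing at (252,215), upright in the image between the jaws, and the key still home at (258,97). Descending and gripping.

Emit:
{"fn": "carry_out", "kwargs": {
  "plan": [-0.2, 0, 0, 0.02, 0, -0.2, 0, 0, 0.044, 0, -0.2, 0, 0, 0.044, 0, -0.2, 0, 0, 0.044, 0, 1, 0, 0, 0.044, 0, 1, 0, 0, 0.044, 0, 1, 0, 0, 0.044, 0, 1, 0, 0, 0.044, 0, 1, 0, 0, 0.044, 0]
}}

```text
t: 16.4
ee_pos: [0.4964, 0.1522, 0.1391]
orientation: [179.9, -0.0, 103.4]
wrist_force: [0.2, 0.2, 6.0]
gripper_width: 0.132
```

Emit:
{"fn": "carry_out", "kwargs": {
  "plan": [1, 0, 0, 0, 0.06, 1, 0, 0, 0, 0.12, 1, 0, 0, -0.0005, 0.18, 1, 0, 0, -0.0005, 0.24, 1, 0, 0, -0.0005, 0.3, 1, 0, 0, -0.0005, 0.3]
}}

```text
t: 17.0
ee_pos: [0.4965, 0.152, 0.1395]
orientation: [179.9, -0.0, 86.0]
wrist_force: [-0.9, -0.8, 6.3]
gripper_width: 0.135
```

Run:
```python
from h import *
s=state();print(s["t"],s["ee_pos"],s["orientation"],s["wrist_force"],s["wrist_torque"],s["gripper_width"])
```

```text
17.0 [0.49652392 0.15197643 0.13952266] [ 1.79933990e+02 -4.31077897e-02  8.60426921e+01] [-0.9058053  -0.75736405  6.26427212] [-0.02922503  0.11730305  0.00543276] 0.13463081130433044
```

Emit:
{"fn": "carry_out", "kwargs": {
  "plan": [1, 0, 0, 0, 0.08, 1, 0, 0, -0.0005, 0.16, 1, 0, 0, -0.0005, 0.24, 1, 0, 0, -0.001, 0.32, 1, 0, 0, -0.001, 0.32]
}}

```text
t: 17.5
ee_pos: [0.4965, 0.1519, 0.1403]
orientation: [179.9, -0.0, 67.8]
wrist_force: [0.2, 0.1, 4.2]
gripper_width: 0.135
```

Run:
```python
from h import *
s=state();print(s["t"],s["ee_pos"],s["orientation"],s["wrist_force"],s["wrist_torque"],s["gripper_width"])
```

```text
17.5 [0.49646177 0.15190095 0.14028984] [ 1.79949190e+02 -4.68895627e-02  6.77578711e+01] [0.24466203 0.13256407 4.23576274] [-0.08284843 -0.17983918 -0.082896  ] 0.13473992444696659
```

Emit:
{"fn": "carry_out", "kwargs": {
  "plan": [1, 0, 0, 0, 0.1, 1, 0, 0, -0.0005, 0.2, 1, 0, 0, -0.0005, 0.3, 1, 0, 0, -0.001, 0.4, 1, 0, 0, -0.001, 0.5, 1, 0, 0, -0.001, 0.6, 1, 0, 0, -0.0015, 0.7, 1, 0, 0, -0.0015, 0.7]
}}

```text
t: 18.3
ee_pos: [0.4963, 0.1519, 0.1418]
orientation: [-180.0, -0.0, 27.7]
wrist_force: [-0.9, 0.2, 5.9]
gripper_width: 0.132
```

Run:
```python
from h import *
s=state();print(s["t"],s["ee_pos"],s["orientation"],s["qpos"].round(1),s["wrist_force"],s["wrist_torque"],s["gripper_width"])
```

```text
18.3 [0.49634489 0.1519199  0.14179184] [-1.79999671e+02 -4.80423135e-02  2.76740676e+01] [-62.4  14.   45.8 109.6 -11.5  60.9  15.8] [-0.94948926  0.16666614  5.87077904] [-0.0756598   0.04542958  0.01462141] 0.1317336622188501
```

Emit:
{"fn": "carry_out", "kwargs": {
  "plan": [1, 0, 0, 0, 0.1, 1, 0, 0, 0, 0.2, 1, 0, 0, 0, 0.3, 1, 0, 0, -0.0005, 0.4, 1, 0, 0, -0.0005, 0.5, 1, 0, 0, -0.0005, 0.6, 1, 0, 0, -0.0005, 0.7, 1, 0, 0, -0.0005, 0.8, 1, 0, 0, -0.0005, 0.9, 1, 0, 0, -0.0005, 0.9]
}}

```text
t: 19.3
ee_pos: [0.4964, 0.152, 0.1422]
orientation: [-180.0, -0.0, -23.9]
wrist_force: [-0.4, 0.1, 5.1]
gripper_width: 0.135
```

Run:
```python
from h import *
s=state();print(s["t"],s["ee_pos"],s["orientation"],s["qpos"].round(1),s["wrist_force"],s["wrist_torque"],s["gripper_width"])
```

```text
19.3 [0.49635596 0.15195214 0.14219854] [-1.79967679e+02 -3.27636072e-02 -2.38841112e+01] [-69.9  16.3  55.1 109.9 -15.2  61.5 -32.3] [-0.35902333  0.08036321  5.14612612] [-0.00523781 -0.00105699 -0.00240372] 0.13508294100814086
```

Emit:
{"fn": "carry_out", "kwargs": {
  "plan": [1, 0, 0, 0, 0.1, 1, 0, 0, 0, 0.2, 1, 0, 0, 0, 0.3, 1, 0, 0, 0, 0.4, 1, 0, 0, -0.002, 0.4, 1, 0, 0, -0.004, 0.4, 1, 0, 0, -0.004, 0.4]
}}

```text
t: 20.0
ee_pos: [0.4952, 0.1517, 0.1448]
orientation: [179.9, 0.0, -46.5]
wrist_force: [-0.3, -0.5, -0.8]
gripper_width: 0.136
```

Run:
```python
from h import *
s=state();print(s["t"],s["ee_pos"],s["orientation"],s["qpos"].round(1),s["wrist_force"],s["wrist_torque"],s["gripper_width"])
```

```text
20.0 [0.49518706 0.15168519 0.14476005] [ 1.79900335e+02  4.68285027e-04 -4.64952595e+01] [-73.7  17.7  60.  109.9 -17.3  62.2 -53.1] [-0.26923403 -0.50793279 -0.84248458] [-0.01072018  0.11172031  0.05637698] 0.13581527146941172
```

Emit:
{"fn": "carry_out", "kwargs": {
  "plan": [1, 0, 0, -0.005, 0, 1, 0, 0, -0.012, 0, 1, 0, 0, -0.02, 0, 1, 0, 0, -0.03, 0, 1, 0, 0, -0.04, 0, 1, 0, 0, -0.048, 0, 1, 0, 0, -0.048, 0, 1, 0, 0, -0.048, 0]
}}

```text
t: 20.8
ee_pos: [0.4959, 0.152, 0.1939]
orientation: [-180.0, 0.0, -46.7]
wrist_force: [-0.2, -0.0, -1.8]
gripper_width: 0.133
```

Run:
```python
from h import *
s,c,P=grab("wrist","w8");print(s["t"],s["ee_pos"],s["orientation"],s["wrist_force"],s["wrist_torque"],s["gripper_width"])
s,c2,P2=grab("scene","s8")
a=cv2.imread("pics/w8.png");b=cv2.resize(cv2.imread("pics/s8.png")[120:220,170:300],(499,384),interpolation=cv2.INTER_CUBIC)
cv2.imwrite("pics/f8.png",cv2.resize(np.hstack([a[:,60:452],b]),(800,345)))
```

```text
20.8 [0.49590933 0.15204668 0.19385518] [-1.79976333e+02  2.04353709e-02 -4.67311920e+01] [-0.15463394 -0.01952341 -1.84980248] [ 0.01575059  0.03314445 -0.01284075] 0.13280820506982394
```

View pics/f8.png

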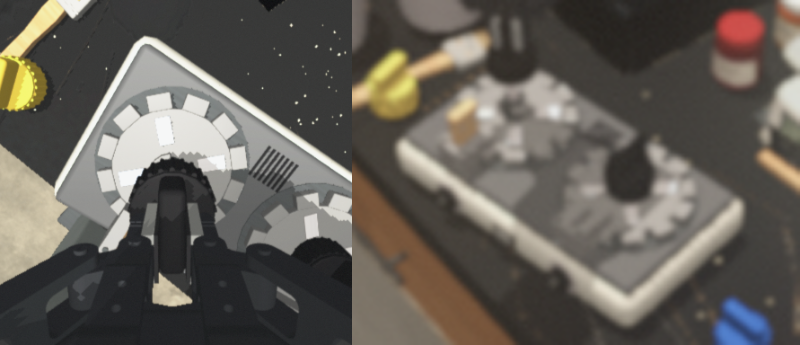

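The wrist view shows the cap held upright in the jaws. The scene view shows the cap clear of the bare spindle and the key's handle still standing at the bracket. Before handing in, I'll check the key's height numerically.

Run:
```python
from h import *
s,c,P=grab("scene")
o=R.from_euler("z",11.8,degrees=True)
C=np.array([[x,y,z] for x in(-.016,.016) for y in(-.006,.006) for z in(0,.04)])
q=proj(c,P,o.apply(C)+[.4307,.1394,.092]);print(q.min(0),q.max(0))
hsv=cv2.cvtColor(c["pixels"],cv2.COLOR_RGB2HSV)[135:175,190:215]
m=((hsv[...,0]>8)&(hsv[...,0]<25)&(hsv[...,1]>70)&(hsv[...,2]>100)).astype(np.uint8)
n,l,st,ce=cv2.connectedComponentsWithStats(m)
for i in range(1,n):
    if st[i,4]>10:print(st[i,:2]+[190,135],st[i,:2]+st[i,2:4]+[190,135],st[i,4])
```

```text
[196.97102778 147.68796576] [207.37629529 163.25398967]
[190 135] [200 143] 54
[198 150] [206 162] 72
```

```bash
python3 -c "
from plant import *
sign_off();s=state();print(s['t'],s['ee_pos'],s['gripper_width'])"
```

```text
the job is handed in; nothing more can be done
the job is handed in; nothing more can be done
```

The job is done and handed in after about 21 s of robot time. The left cap is off its spindle and held upright in the gripper, with the locking key still home.

- **Key:** I pushed it into the left slot until the shoulder seated. The push force rose to 33 N at the height expected for home.
- **Cap:** Anticlockwise it stopped dead after about 0.18 rad at 0.22 N m. That marked it as the reverse thread, so I backed off and regrasped it. I then turned it clockwise about 2.6 rad, after which it lifted with no more than a light load on the wrist.
- **Last checks:** The cap is gripped about 55 mm above where it sat, level to within 0.1°. In the scene image the key's handle lies within about 2 pixels of where it should be when home. At about 3 mm per pixel, that check could miss a few millimetres of lift.
- **Other things:** The right-hand cap looked untouched in the last picture. I did not check every other thing on the counter one by one.
- **Disagreement:** Two position estimates for the left head differed by 1.9 mm sideways, so I aimed between them and the grip was good. No check failed.

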